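Crack a stuck dry-box lid and hold it ajar

ROBOT

A 6-joint arm with a two-finger parallel gripper is mounted at the origin on a cart in front of the work surface, level with it; the furniture and walls round the work are solid. World frame = base frame: x ahead of the robot, y to its left, z up, the work surface at z = 0. Lengths are in m, angles in rad, forces in N, time in s.
With the tool pointing down it reaches from about 0.35 to 0.975 m from the base axis. Payload 17.4 kg.
Tool frame: the origin (TCP) lies on the centre line of the jaws, within the pads' length; the fingertips stand 25 mm ahead of it and the grasp point (between the pads) lies 6 mm ahead of it; z points along the fingers, y is the line along which they close (so a half turn about z gives the same grasp; the last joint's range is limited). The gripper opens to 85 mm and grips with 20 to 120 N. Pads are 22 mm wide; open, the fingers measure 114 mm over their backs; the gripper's body (76 mm by 85 mm) begins 54 mm behind the grasp point. The pads swing forward as they close: fully open they stand 13 mm farther back than shut.
Start: joints at [1.127, 0.116, 1.442, -0, 1.584, -0.038], TCP at [0.266, 0.62, 0.256] pointing down, gripper open.
Joint ranges: [-2.83, 2.83], [-0.83, 2.19], [0.07, 2.5], [-1.14, 4.28], [0.01, 3], [-2.97, 2.97]. Speed limits (rad/s): [1.89, 1.89, 2.22, 3.14, 3.14, 3.14].

INTERFACE

Orientations are given as a 3x3 rotation matrix whose columns are the frame's x, y, z axes.
In Python, from rig import arm, cams gives the robot as it stands.
- The arm moves only by the shell command python3 -m crank 'ROWS' [OPENING] [FORCE]. ROWS is JSON, a list of rows, each an object of numbers: "x", "y", "z": the shift along the world's x, y, z in mm; "turn": the turn about the world's z in rad. In form: [{"x": .., "y": .., "z": .., "turn": ..}, ...]. A call has 1 to 20 rows; each row is the pose to reach, as a shift and turn from the pose commanded when the call began; what a row does not reach only later rows make up. A row lasts 1/10 s, in which the tool goes at most 50 mm and 8.59 degrees, less where a joint would pass 70% of its speed; a pose out of reach is approached as far as the arm can. A call with a gripper value outside its range is refused whole. OPENING is the finger opening in mm, from 0 to 85.4, set as the call begins (- or left out, the last holds). The fingers move at their own pace and stop on an object; FORCE is the grip in N (left out, the last holds). Time passes only in rows, so rows that repeat a pose let the fingers close. It gives the time, the measured TCP pose, the force, the opening and the grip force at its end, in the units of the state.
- arm.get_obs(): the state, without advancing time (a new reading comes with each control period).
- cams.get_image(name): name is "scene" or "top" or "wrist"; returns (picture, depth): 384x512x3 uint8, red, green, blue; 384x512 float32, m along the optical axis (not along the pixel's ray), 0 where there is no reading.
- cams.calibration(name): a dict with "mtx" (3x3 intrinsics, pixels), "position" and "rotation" of the camera in the world. Camera axes: x right, y down, z forward; pixel columns grow to the right and rows downward; lengths in m; the calibration is good to about 2 mm. A picture is of the moment at which its call begins: read the wrist's pose just before it. calibration takes no time and is no camera call; for the wrist camera it gives the pose at the moment of the call.
- arm.finish_job(): hands the job in; it is judged then, once.
Trained networks look in the newest picture that a camera, given by its name, has taken for a name from the list of things; names that differ only in an ending like _2 or _b are one class to them, and where a whole thing is asked for, a point or a joint stands for the part that bears it (a point fixed in the world has none). Each returns a list of dicts, best first, with "conf" (0 to 1); they miss things now and then, are a little off and sometimes report something else, mostly with a low value. They report only what shows in the picture. A call takes as long as a camera call.
- cams.recognise(label, camera): "centre" ([x, y, z] in m, in world coordinates, good to about 4 mm: the middle of the surface that is visible of it).
- cams.outline_of(label, camera): "region" (384x512 bool, what is visible of it).
The state is a dict: "clock": time; "qpos": joint angles; "dq": joint speeds; "effort": joint torques, N m; "tool_pos": TCP position; "orientation": TCP orientation; "contact_force": force on the tool from outside, world axes, zero at the start; "ft_torque": the same for the moment, N m; "opening": finger opening in m; "grip_force": force on a finger pad.
Only numpy, scipy, OpenCV 4.12 (cv2) and the standard library are available. Lean on these libraries where they do the work, as an engineer would, in place of code of your own. Each camera call takes 0.05 s, during which the arm holds its last target. There are 200 camera calls.

TASK

Two tablet strips have to go back into the dry box without letting the damp air in. Slide the blue-grey tray with the strips along the table, without lifting it, until one of its long sides stands squarely against the left side of the dry box (the left as seen from the robot), midway along that side; then take the box's lid by its black handle, break it free of its tight, sticky gasket and hold it just ajar, about 25 mm open at the front edge, never swinging it wide open. Finish still holding the lid there so that the strips can be slipped in by hand; keep the strips in the tray and leave the bottles and the stamp alone.

Things in the scene. Friction and masses are not known exactly. Their poses are not given: they have to be found in the camera images.
- dry_box: the airtight dry box: light grey, 120 mm deep (its x) x 220 mm wide (its y), 90 mm high, orange gasket on its rim, round humidity dial in its front, hinged clear lid in a white frame (lid top at 106 mm). It does not move. Origin: centre of the underside, on the table. Its -x side is the front, towards the robot; the front face lies 60 mm from the origin.
- box_side (a point): middle of the lower edge of the dry box's left face (its +y face, 110 mm from the box's origin), on the table; same axes as the box. The tray belongs here: a long side of it against this face, its middle here.
- lid: the lid of the dry box, 130 mm from hinge to front edge, 232 mm wide, 12 mm thick, 0.3 to 0.5 kg. Origin on the hinge line, 98 mm above the table at the box's back (64 mm behind the box's centre). Axes as the box's when shut.
- lid_handle (a point): middle of the black bow handle's bar: round, 12 mm thick, along the box's y, straight for 88 mm between posts 104 mm apart, on the lid's front rail. Bar centre: 32 mm above the lid's top, 138 mm above the table when shut, 116 mm before and 40 mm above the hinge line. Take it from above, one finger in front of the bar and one behind (closing along the box's x).
- lid_hinge (a point): middle of the lid's hinge line, which runs along the box's y, 98 mm above the table
- lid_front_edge (a point): middle of the underside of the lid's front edge, 94 mm above the table with the lid shut
- lid_angle (a joint): opening of the lid: 0 rad shut, grows as the front edge rises, 0.19 rad = 25 mm open there, stop at 0.6 rad. Its tight gasket and two sprung catches inside hold it down: at the handle a pull of about 16 to 22 N straight up breaks it free, peaking in the first 3 mm; this has halved after 6 mm and is gone after 15 mm, then only the lid's weight is left (2 to 4 N). Let go, the lid falls shut.
- tray: the blue-grey dispensing tray, open on top: 135 mm (its x, the long way) x 90 mm (its y), 26 mm high, walls 4 mm, about 0.2 kg with the strips, loose. Origin: centre of the underside.
- strip_a: a tablet strip with white tablets lying in the tray, 38 x 95 x 5 mm; origin: centre of its underside
- strip_b: a tablet strip with pink tablets lying in the tray, 38 x 95 x 5 mm; origin: centre of its underside
- amber_bottle: a brown bottle with a white cap, 44 mm across, 85 mm high, standing loose; leave it alone. Origin: centre of the underside
- white_bottle: a white bottle with a blue cap, 52 mm across, 80 mm high, standing loose; leave it alone. Origin: centre of the underside
- stamp: a black rubber stamp, 23 x 42 x 64 mm, standing loose; leave it alone. Origin: centre of the underside

How it is judged:
By the outcome, as a careful person would: the job done as asked, in the order asked, and still so for the second after the job is handed in, while the arm keeps its last pose, push and grip.
It also fails if it takes over 67 s, if anything falls off the work surface, if the arm or the gripper's body presses on something with over 40 N, if the wrist force passes 120 N, or if a joint passes its speed limit or range.

## Working session

There is one attempt and no reset: what is moved stays moved. The work goes in short steps, Python scripts to look and compute and a shell command to move; the robot and the scene stay as the last step left them, time stands still between calls to the robot, and variables do not carry over. Pictures are saved under pics/ and viewed, at most 10 in all, crops included, and the job is handed in when it is done.

```bash
mkdir -p pics; ls
cat > h.py <<'E'
import numpy as np, cv2
from rig import arm, cams
def world(name, depth, mask=None):
    c=cams.calibration(name); K=np.array(c["mtx"]); v,u=np.mgrid[:384,:512]
    P=np.stack([(u-K[0,2])/K[0,0]*depth,(v-K[1,2])/K[1,1]*depth,depth],-1)
    return P@np.array(c["rotation"]).T+np.array(c["position"])
E
python3 - <<'E'
from h import *
for n in ("top","scene"):
    p,d=cams.get_image(n); cv2.imwrite(f"pics/{n}0.png",p[:,:,::-1])
    np.savez(f"{n}0.npz",p=p,d=d)
    W=world(n,d)
    for l in ("dry_box","lid","lid_handle","tray","strip_a","amber_bottle","white_bottle","stamp"):
        r=cams.recognise(l,n); print(n,l,[(np.round(x["centre"],3).tolist(),round(x["conf"],2)) for x in r[:3]])
    for l in ("tray","lid","lid_handle"):
        o=cams.outline_of(l,n)
        if o:
            m=o[0]["region"]&(d>0); np.save(f"{n}_{l}.npy",m); q=W[m]
            r=cv2.minAreaRect((q[:,:2]*1000).astype(np.float32)); print(l,m.sum(),r,np.percentile(q[:,2],[5,50,95]).round(3))
print(arm.get_obs())
E
```

```text
pics
top dry_box [([0.553, 0.015, 0.104], 0.95)]
top lid [([0.553, 0.017, 0.104], 0.8)]
top lid_handle [([0.555, 0.019, 0.106], 0.72)]
top tray [([0.584, 0.333, 0.008], 0.64), ([0.552, 0.012, 0.104], 0.23)]
top strip_a [([0.566, 0.312, 0.002], 0.8), ([0.558, 0.35, 0.006], 0.7)]
top amber_bottle []
top white_bottle [([0.569, -0.256, 0.063], 0.74)]
top stamp []
tray 564 ((571.2167358398438, 331.88323974609375), (144.4716339111328, 100.2289047241211), 6.786370754241943) [0.    0.009 0.03 ]
lid 3687 ((565.1181030273438, 9.779052734375), (249.37901306152344, 148.02276611328125), 84.73704528808594) [0.1   0.105 0.114]
lid_handle 693 ((570.220458984375, 330.92047119140625), (143.74305725097656, 98.843994140625), 6.589533805847168) [0.001 0.009 0.03 ]
scene dry_box [([0.549, 0.028, 0.103], 0.88)]
scene lid [([0.56, 0.012, 0.105], 0.8)]
scene lid_handle [([0.564, 0.012, 0.1], 0.83)]
scene tray [([0.594, 0.329, 0.018], 0.85), ([0.563, 0.014, 0.102], 0.5)]
scene strip_a [([0.562, 0.347, 0.008], 0.47), ([0.568, 0.318, 0.005], 0.42)]
scene amber_bottle [([0.712, 0.237, 0.055], 0.52)]
scene white_
[... 580 characters left out ...]
       1.58400736e+00, -3.78014892e-02]), 'dq': array([-0.00246366,  0.00147349,  0.00044433,  0.00102915,  0.00050526,
       -0.00166254]), 'effort': array([-3.16986552e-03, -7.31747317e+01, -6.32646203e+01, -1.89958564e-04,
        7.43929431e-04,  5.74422302e-06]), 'tool_pos': array([0.26647017, 0.62018009, 0.25629816]), 'orientation': array([[-9.18788707e-01,  3.94749682e-01,  3.92749318e-06],
       [ 3.94749682e-01,  9.18788707e-01, -2.65143429e-05],
       [-1.40750648e-05, -2.28107021e-05, -1.00000000e+00]]), 'contact_force': array([-0.63748647,  1.08236179,  0.24766406]), 'ft_torque': array([ 0.00983768,  0.00855115, -0.01073117]), 'grip_force': 0.0, 'opening': 0.08559231996438138}
```

View pics/top0.png

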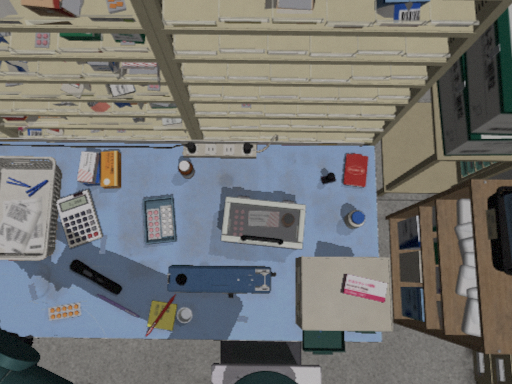

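View pics/scene0.png

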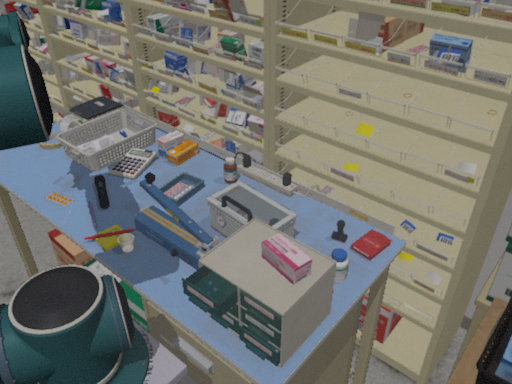

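Run:
```python
from h import *
z=np.load("top0.npz"); W=world("top",z["d"])
def rect(q,n): print(n,len(q),cv2.minAreaRect((q[:,:2]*1000).astype(np.float32)))
x,y,h=W[...,0],W[...,1],W[...,2]
for lo,hi,n in((.096,.116,"lidtop"),(.125,.15,"bar")):
    m=(h>lo)&(h<hi)&(x>.4)&(x<.75)&(abs(y)<.2)
    m=cv2.morphologyEx(m.astype(np.uint8),cv2.MORPH_OPEN,np.ones((2,2))).astype(bool)
    rect(W[m],n); print(np.median(h[m]),W[m].mean(0))
m=(h>.018)&(h<.034)&(x>.45)&(x<.68)&(y>.24)&(y<.42); rect(W[m],"trayrim")
c=cams.calibration("top");print(c["position"],c["mtx"])
for n in("top","scene"):
    z=np.load(n+"0.npz");W=world(n,z["d"]);h=W[...,2]
    m=(h>.035)&(h<.2)&(W[...,0]>.3)&(W[...,0]<.95)&(abs(W[...,1])<.5)
    k,l,s,_=cv2.connectedComponentsWithStats(m.astype(np.uint8))
    for i in range(1,k):
        if s[i,4]>15:
            q=W[l==i];print(n,s[i].tolist(),q.min(0).round(3),q.max(0).round(3))
```

```text
lidtop 3541 ((516.267333984375, 9.677223205566406), (248.71006774902344, 246.67477416992188), 85.4533462524414)
0.10476451105618034 [0.55322866 0.0107147  0.10981126]
bar 248 ((447.68145751953125, 74.6336669921875), (89.68505859375, 247.68896484375), 41.364681243896484)
0.14153241143304085 [0.47365078 0.05660134 0.14103167]
trayrim 279 ((568.2055053710938, 327.620361328125), (137.4469451904297, 92.57781982421875), 6.839976787567139)
[0.41162393 0.04772788 1.36882905] [[445.76251034   0.         249.89397283]
 [  0.         445.76251034 190.24650438]
 [  0.           0.           1.        ]]
top [121, 78, 39, 9, 93] [0.939 0.315 0.159] [0.95  0.419 0.199]
top [270, 80, 31, 2, 47] [ 0.947 -0.086  0.182] [ 0.95  -0.002  0.194]
top [310, 80, 40, 3, 79] [ 0.945 -0.224  0.181] [ 0.95  -0.115  0.196]
top [270, 135, 7, 7, 21] [ 0.817 -0.027  0.035] [ 0.834 -0.009  0.051]
top [169, 140, 27, 14, 127] [0.775 0.222 0.036] [0.817 0.304 0.083]
top [275, 141, 13, 2, 18] [ 0.813 -0.061  0.035] [ 0.818 -0.024  0.041]
top [241, 143, 12, 11, 93] [0.774 0.047 0.035] [0.801 0.081 0.082]
top [103, 151, 1
[... 935 characters left out ...]
[ 0.942 -0.223  0.185] [ 0.95  -0.155  0.194]
scene [223, 151, 42, 26, 399] [0.699 0.178 0.035] [0.821 0.355 0.092]
scene [268, 169, 37, 18, 159] [0.77  0.011 0.035] [0.82  0.161 0.082]
scene [134, 174, 215, 175, 12147] [ 0.3   -0.32   0.035] [0.632 0.293 0.2  ]
scene [306, 183, 20, 13, 51] [ 0.81  -0.066  0.035] [0.835 0.005 0.052]
scene [335, 199, 16, 8, 22] [ 0.811 -0.157  0.035] [ 0.819 -0.103  0.041]
scene [353, 207, 19, 10, 27] [ 0.811 -0.226  0.035] [ 0.82  -0.167  0.041]
scene [336, 219, 9, 13, 75] [ 0.691 -0.199  0.035] [ 0.714 -0.179  0.068]
scene [124, 233, 10, 7, 24] [0.301 0.221 0.035] [0.314 0.258 0.043]
scene [211, 270, 18, 13, 24] [ 0.3   -0.144  0.119] [ 0.304 -0.09   0.124]
```

The top picture shows the tray at about (160,219) and the dry box at (263,222), with its handle on the front edge at (262,239). A tall stapler at (220,279) stands in front of both, and the amber bottle is at (186,168). The way from the tray to the box is free. I'll move over the tray's left wall and refine the box fit on the way.

```bash
python3 -m crank '[{"x":25,"y":-20,"z":0,"turn":0.06},{"x":60,"y":-50,"z":0,"turn":0.14},{"x":95,"y":-80,"z":0,"turn":0.24},{"x":130,"y":-110,"z":0,"turn":0.34},{"x":170,"y":-140,"z":0,"turn":0.44},{"x":205,"y":-170,"z":0,"turn":0.52},{"x":240,"y":-200,"z":0,"turn":0.52},{"x":270,"y":-230,"z":0,"turn":0.52},{"x":297,"y":-249,"z":0,"turn":0.52},{"x":297,"y":-249,"z":0,"turn":0.52},{"x":297,"y":-249,"z":0,"turn":0.52},{"x":297,"y":-249,"z":0,"turn":0.52}]' 40 30
cat >> h.py <<'E'
def fit(W,mask,lo,hi,n):
    m=mask&(W[...,2]>lo)&(W[...,2]<hi)
    m=cv2.morphologyEx(m.astype(np.uint8),cv2.MORPH_OPEN,np.ones((2,2)))
    k,l,s,_=cv2.connectedComponentsWithStats(m)
    if k<2: print(n,"none"); return
    i=1+np.argmax(s[1:,4]); q=W[l==i]; r=cv2.minAreaRect((q[:,:2]*1000).astype(np.float32))
    print(n,len(q),np.round(r[0],1),np.round(r[1],1),round(r[2],2),"z",np.median(q[:,2]).round(4)); return q
E
python3 - <<'E'
from h import *
z=np.load("top0.npz"); W=world("top",z["d"]); m=(W[...,0]>.47)&(W[...,0]<.66)&(abs(W[...,1])<.18)
fit(W,m,.098,.115,"lid"); fit(W,m,.125,.16,"bar")
p,d=cams.get_image("wrist"); W=world("wrist",d); np.savez("w1.npz",p=p,d=d,W=W); cv2.imwrite("pics/w1.png",p[:,:,::-1])
o=arm.get_obs(); print(o["tool_pos"],o["orientation"][:,1])
x,y=W[...,0],W[...,1]
fit(W,(x>.45)&(x<.69)&(y>.24)&(y<.43),.018,.034,"tray")
fit(W,(x>.4)&(x<.7)&(abs(y)<.2),.098,.115,"lid"); fit(W,(x>.4)&(x<.7)&(abs(y)<.2),.128,.16,"bar")
E
```

```text
clock: 2.4
tool_pos: [0.5629, 0.3718, 0.2563]
orientation: [[-0.993, -0.115, -0.0], [-0.115, 0.993, 0.0], [0.0, 0.0, -1.0]]
contact_force: [-0.1, 0.0, -0.3]
opening: 0.0397
grip_force: 0.0
lid 3479 [523.    9.3] [246.7 229.8] 83.66 z 0.1048
bar 180 [504.   13.6] [116.1   9.7] 84.65 z 0.1425
[0.56275243 0.3719241  0.25642003] [-1.14969244e-01  9.93369033e-01  1.94742819e-04]
tray 1507 [571.6 329.2] [151.8  97.2] 6.77 z 0.0257
lid 1906 [543.4 166.1] [107.4 397.5] 29.89 z 0.1042
bar none
```

View pics/w1.png

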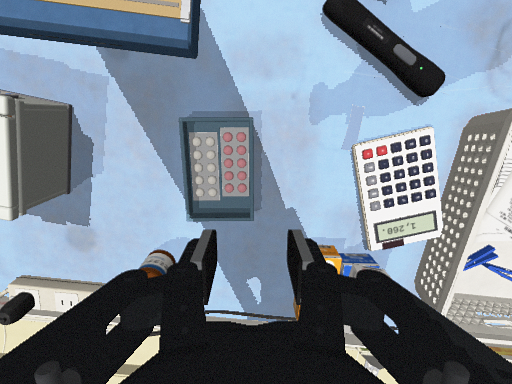

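The wrist picture shows the tray at (218,168) with both strips in it and the box's left face at (50,155), with nothing between them. Next I fit both in their own frames.

Run:
```python
from h import *
def edges(W,m,deg,n):
    t=np.radians(deg); q=W[m]; a=1000*(q[:,0]*np.cos(t)+q[:,1]*np.sin(t)); b=1000*(-q[:,0]*np.sin(t)+q[:,1]*np.cos(t))
    A=np.percentile(a,[1,99]);B=np.percentile(b,[1,99]); u,v=A.mean(),B.mean()
    print(n,len(q),"ext",np.ptp(A).round(1),np.ptp(B).round(1),"centre",round(u*np.cos(t)-v*np.sin(t),1),round(u*np.sin(t)+v*np.cos(t),1))
z=np.load("top0.npz"); W=world("top",z["d"]);x,y,h=np.moveaxis(W,-1,0)
reg=(x>.475)&(x<.66)&(abs(y)<.16)
for lo in(.097,.1): edges(W,reg&(h>lo)&(h<.112),-5.35,"lid")
g=z["p"].astype(int).min(-1); M=reg&(h>.097)&(h<.112)&(g>150)
edges(W,M,-5.35,"white frame"); fit(W,M,.097,.112,"white")
W=np.load("w1.npz")["W"];x,y,h=np.moveaxis(W,-1,0); 
m=(x>.45)&(x<.69)&(y>.24)&(y<.43)&(h>.021)&(h<.030); edges(W,m,6.8,"tray")
# left face of the box, seen by wrist: line fit x(y)
m=(x>.45)&(x<.68)&(y>.08)&(y<.16)&(h>.02)&(h<.08); q=W[m]; print(len(q)); l=cv2.fitLine((q[:,:2]*1000).astype(np.float32),cv2.DIST_HUBER,0,.01,.01).ravel(); print("face",l, np.degrees(np.arctan2(l[1],l[0])),np.percentile(q[:,0],[1,99]))
```

```text
lid 3464 ext 129.4 226.6 centre 557.1 13.2
lid 3344 ext 128.8 226.8 centre 556.9 13.2
white frame 840 ext 123.5 226.1 centre 555.8 11.7
white 449 [553.  -22.1] [222.1 223.7] 18.92 z 0.1063
tray 1415 ext 135.6 91.5 centre 566.5 329.9
3686
face [ 9.9625552e-01 -8.6457640e-02  5.6475378e+02  1.2478103e+02] -4.95985 [0.50095839 0.62392537]
```

```bash
python3 -m crank '[{"x":-1,"z":-45},{"x":-1,"z":-90},{"x":-1,"z":-130},{"x":-1,"z":-165},{"x":-1,"z":-190},{"x":-1,"z":-205},{"x":-1,"z":-216},{"x":-1,"z":-216},{"x":-1,"z":-216}]' 40 30
python3 -m crank '[{"x":0},{"x":0},{"x":0},{"x":0},{"x":0},{"x":0},{"x":0},{"x":0}]' 0 30
```

```text
invalid input at $[0]: expected keys x, y, z, turn
invalid input at $[0]: expected keys x, y, z, turn
```

```bash
python3 -m crank '[{"x":-1,"y":0,"z":-45,"turn":0},{"x":-1,"y":0,"z":-90,"turn":0},{"x":-1,"y":0,"z":-130,"turn":0},{"x":-1,"y":0,"z":-165,"turn":0},{"x":-1,"y":0,"z":-190,"turn":0},{"x":-1,"y":0,"z":-205,"turn":0},{"x":-1,"y":0,"z":-216,"turn":0},{"x":-1,"y":0,"z":-216,"turn":0},{"x":-1,"y":0,"z":-216,"turn":0}]' 40 30 && python3 -m crank '[{"x":0,"y":0,"z":0,"turn":0},{"x":0,"y":0,"z":0,"turn":0},{"x":0,"y":0,"z":0,"turn":0},{"x":0,"y":0,"z":0,"turn":0},{"x":0,"y":0,"z":0,"turn":0},{"x":0,"y":0,"z":0,"turn":0},{"x":0,"y":0,"z":0,"turn":0},{"x":0,"y":0,"z":0,"turn":0}]' 0 30
python3 - <<'E'
from h import *
p,d=cams.get_image("wrist"); W=world("wrist",d); cv2.imwrite("pics/w2.png",p[:,:,::-1])
E
```

```text
clock: 3.35
tool_pos: [0.5628, 0.3716, 0.0415]
orientation: [[-0.993, -0.114, 0.001], [-0.114, 0.993, 0.001], [-0.001, 0.001, -1.0]]
contact_force: [0.1, 0.2, -0.5]
opening: 0.0398
grip_force: 0.0
clock: 4.15
tool_pos: [0.5628, 0.3714, 0.0413]
orientation: [[-0.993, -0.114, 0.001], [-0.114, 0.993, 0.001], [-0.001, 0.001, -1.0]]
contact_force: [-0.4, -0.9, 6.8]
opening: 0.0026
grip_force: 31.2
```

View pics/w2.png

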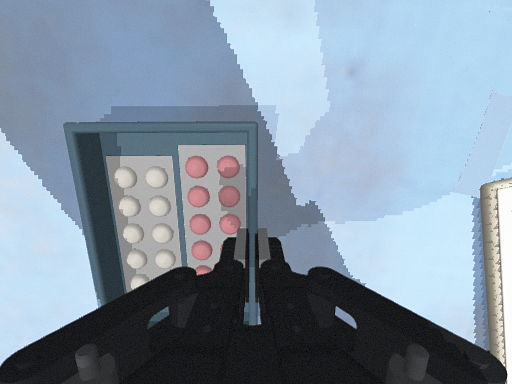

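```bash
python3 -m crank '[{"x":0,"y":0,"z":1,"turn":0},{"x":0,"y":-4,"z":1,"turn":0},{"x":1,"y":-12,"z":1,"turn":-0.02},{"x":2,"y":-22,"z":1,"turn":-0.04},{"x":3,"y":-34,"z":1,"turn":-0.06},{"x":4,"y":-46,"z":1,"turn":-0.08},{"x":5,"y":-58,"z":1,"turn":-0.1},{"x":6,"y":-70,"z":1,"turn":-0.12},{"x":7,"y":-82,"z":1,"turn":-0.14},{"x":8,"y":-94,"z":1,"turn":-0.16},{"x":9,"y":-106,"z":1,"turn":-0.18},{"x":10,"y":-117,"z":1,"turn":-0.2},{"x":11,"y":-127,"z":1,"turn":-0.203},{"x":11,"y":-134,"z":1,"turn":-0.203},{"x":11,"y":-140,"z":1,"turn":-0.203},{"x":11,"y":-144,"z":1,"turn":-0.203},{"x":11,"y":-144,"z":1,"turn":-0.203},{"x":11,"y":-144,"z":1,"turn":-0.203}]'
cat > look.py <<'E'
from h import *
import sys
n=sys.argv[1]
p,d=cams.get_image("top"); W=world("top",d); np.savez(n+"t.npz",p=p,d=d); P=cv2.resize(p[150:280,110:330],None,fx=3,fy=3,interpolation=cv2.INTER_CUBIC)
p2,d2=cams.get_image("wrist"); W2=world("wrist",d2); np.savez(n+"w.npz",p=p2,d=d2,W=W2)
Q=np.zeros((390+0,660,3),np.uint8); Q[:P.shape[0],:P.shape[1]]=P[:390,:660]
cv2.imwrite(f"pics/{n}.png",np.vstack([Q[:,:,::-1][:, :512], ])) ; cv2.imwrite(f"pics/{n}w.png",p2[:,:,::-1])
for nm,w in(("top",W),("wrist",W2)):
    x,y,h=np.moveaxis(w,-1,0); fit(w,(x>.47)&(x<.67)&(y>.125)&(y<.26),.02,.031,nm+" rim")
E
python3 look.py a
```

```text
clock: 6.0
tool_pos: [0.5735, 0.2271, 0.0413]
orientation: [[-0.996, 0.089, -0.0], [0.089, 0.996, -0.0], [-0.0, -0.0, -1.0]]
contact_force: [0.2, -2.0, 1.1]
opening: 0.0026
grip_force: 30.6
top rim 12 [549.3 139.5] [ 2.4 17.3] 87.81 z 0.0087
wrist rim 6596 [569.  189.8] [ 99. 142.] 85.26 z 0.0261
```

View pics/aw.png

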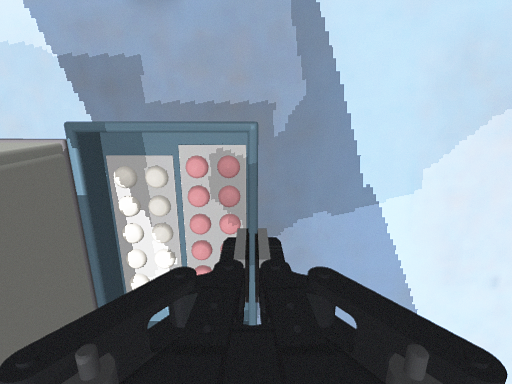

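Wrist picture: the tray has followed rigidly, with its front edge at row 125. The box face is just left of it, with the box's front corner at about (65,140). I'll measure both in the box's frame.

```bash
cat > rel.py <<'E'
from h import *
import sys
z=np.load(sys.argv[1]+"w.npz"); W=z["W"]*1000; x,y,h=np.moveaxis(W,-1,0)
m=(y>100)&(y<160)&(x>470)&(x<640)&(h>35)&(h<82); q=W[m]
l=cv2.fitLine(q[:,:2].astype(np.float32),cv2.DIST_HUBER,0,.01,.01).ravel(); t=np.arctan2(l[1],l[0])
if abs(t)>1.5: t-=np.sign(t)*np.pi
print("face deg",np.degrees(t),"y at x=566:",l[3]+(566-l[2])*np.tan(t),len(q))
a=W[...,0]*np.cos(t)+W[...,1]*np.sin(t); b=-W[...,0]*np.sin(t)+W[...,1]*np.cos(t)
print("face b",np.median(b[m]),"front end a pct",np.percentile(a[m],[0,.5,1,3]), "by h",[(H,np.percentile(a[m&(abs(h-H)<6)],[.5,2]).round(1)) for H in(45,60,75) if (m&(abs(h-H)<6)).sum()>50])
r=(h>22)&(h<30)&(x>470)&(x<660)&(b>np.median(b[m])+1)&(y<300)
r&=(b<np.median(b[m])+125)
print("tray front a",np.percentile(a[r],[.5,1,3]),"b range",np.percentile(b[r&(a<np.percentile(a[r],1)+6)],[.5,1,99,99.5]))
f=r&(a<np.percentile(a[r],1)+5); l=cv2.fitLine(W[f][:,:2].astype(np.float32),cv2.DIST_HUBER,0,.01,.01).ravel(); print("tray front edge deg",np.degrees(np.arctan(-l[0]/l[1])), f.sum())
E
python3 rel.py a
```

```text
face deg -5.1025214 y at x=566: 124.685486 8380
face b 174.52819202782825 front end a pct [493.14959094 493.78252863 494.55971249 497.65503628] by h [(45, array([493.8, 495.7])), (60, array([525.6, 530.5]))]
tray front a [481.64224584 481.66123812 482.04018116] b range [190.5213788  191.13806889 280.76885762 281.21865984]
tray front edge deg -5.0450754 2129
```

```bash
python3 -m crank '[{"x":2,"y":-1,"z":0,"turn":0},{"x":4,"y":-3,"z":0,"turn":0},{"x":4,"y":-6,"z":0,"turn":0},{"x":4,"y":-9,"z":0,"turn":0},{"x":3,"y":-12,"z":0,"turn":0},{"x":3,"y":-14,"z":0,"turn":0},{"x":3,"y":-15,"z":0,"turn":0},{"x":3,"y":-15,"z":0,"turn":0}]'
python3 -m crank '[{"x":0,"y":-0.5,"z":0,"turn":0},{"x":0,"y":-1,"z":0,"turn":0},{"x":0,"y":-1,"z":0,"turn":0}]'
python3 -m crank '[{"x":0,"y":-0.5,"z":0,"turn":0},{"x":0,"y":-1,"z":0,"turn":0},{"x":0,"y":-1,"z":0,"turn":0}]'
```

```text
clock: 6.9
tool_pos: [0.5764, 0.2119, 0.0413]
orientation: [[-0.996, 0.089, -0.0], [0.089, 0.996, -0.0], [0.0, -0.0, -1.0]]
contact_force: [-0.2, -1.1, 1.7]
opening: 0.0031
grip_force: 30.6
clock: 7.2
tool_pos: [0.5764, 0.2113, 0.0413]
orientation: [[-0.996, 0.089, -0.0], [0.089, 0.996, 0.0], [0.0, 0.0, -1.0]]
contact_force: [0.1, 2.0, 2.4]
opening: 0.0027
grip_force: 30.5
clock: 7.5
tool_pos: [0.5766, 0.2106, 0.0413]
orientation: [[-0.996, 0.089, 0.0], [0.089, 0.996, 0.001], [-0.0, 0.001, -1.0]]
contact_force: [1.4, 6.3, -0.1]
opening: 0.0027
grip_force: 30.3
```

```bash
python3 -m crank '[{"x":0,"y":-0.5,"z":0,"turn":0},{"x":0,"y":-1,"z":0,"turn":0},{"x":0,"y":-1,"z":0,"turn":0}]'; python3 -c "
from rig import arm;print(arm.get_obs()['ft_torque'])"; python3 look.py b; python3 rel.py b
```

```text
clock: 7.8
tool_pos: [0.5766, 0.2105, 0.0415]
orientation: [[-0.996, 0.089, 0.001], [0.089, 0.996, 0.003], [-0.0, 0.003, -1.0]]
contact_force: [2.5, 13.4, -1.0]
opening: 0.0028
grip_force: 30.3
[ 2.22245567 -0.28950237  0.00277922]
top rim 12 [538.  211.8] [ 1.8 15.6] 86.87 z 0.0165
wrist rim 7062 [574.1 177.2] [106.8 142.8] 87.32 z 0.0262
face deg -4.9584084 y at x=566: 124.65744 14339
face b 173.10808098842173 front end a pct [493.58313921 493.69830248 493.75609161 495.41497956] by h [(45, array([493.7, 493.8])), (60, array([493.9, 495.1])), (75, array([519.2, 523. ]))]
tray front a [486.74620925 486.76826671 486.86913005] b range [174.4708017  174.9514934  263.59334307 263.74788641]
tray front edge deg -5.03304 2102
```

View pics/bw.png

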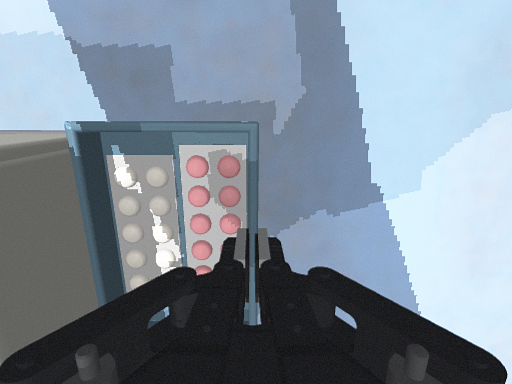

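The tray stands flush on the box face (edge at columns 68–100), squared and centred within about 1 mm. Now I release it and rise straight up.

```bash
python3 -m crank '[{"x":0,"y":0.7,"z":0,"turn":0},{"x":0,"y":0.7,"z":0,"turn":0}]' && python3 -m crank '[{"x":0,"y":0,"z":0,"turn":0},{"x":0,"y":0,"z":0,"turn":0},{"x":0,"y":0,"z":0,"turn":0},{"x":0,"y":0,"z":4,"turn":0},{"x":0,"y":0,"z":10,"turn":0},{"x":0,"y":0,"z":20,"turn":0},{"x":0,"y":0,"z":40,"turn":0},{"x":0,"y":0,"z":70,"turn":0},{"x":0,"y":0,"z":110,"turn":0},{"x":0,"y":0,"z":150,"turn":0},{"x":0,"y":0,"z":185,"turn":0},{"x":0,"y":0,"z":205,"turn":0},{"x":0,"y":0,"z":210,"turn":0},{"x":0,"y":0,"z":210,"turn":0}]' 30 30; python3 look.py c; python3 rel.py c;  python3 -c "
from rig import arm;print(arm.get_obs()['qpos'])"
```

```text
clock: 8.1
tool_pos: [0.5766, 0.2106, 0.0413]
orientation: [[-0.996, 0.088, 0.0], [0.088, 0.996, 0.001], [-0.0, 0.001, -1.0]]
contact_force: [1.7, 8.7, -0.7]
opening: 0.003
grip_force: 30.4
clock: 9.5
tool_pos: [0.5765, 0.2099, 0.2521]
orientation: [[-0.996, 0.089, 0.001], [0.089, 0.996, 0.0], [-0.001, 0.001, -1.0]]
contact_force: [0.7, 0.0, -0.7]
opening: 0.0297
grip_force: 0.0
top rim 14 [636.7 164.6] [20.9  1.8] 87.52 z 0.0205
wrist rim 1339 [576.4 169.6] [ 92.1 151.8] 85.15 z 0.0252
face deg -5.1204734 y at x=566: 124.509384 866
face b 174.50066030195256 front end a pct [492.09480368 493.03529148 493.43378675 495.55998827] by h [(45, array([493.3, 494.6])), (60, array([492.9, 494.7]))]
tray front a [485.59069378 485.6002403  485.63284332] b range [176.25936339 176.5045188  264.51484285 264.52267358]
tray front edge deg -5.052623 367
[ 3.07573109e-01 -1.55369337e-02  1.58809732e+00 -8.74197772e-06
  1.57054391e+00 -1.17440595e+00]
```

View pics/cw.png

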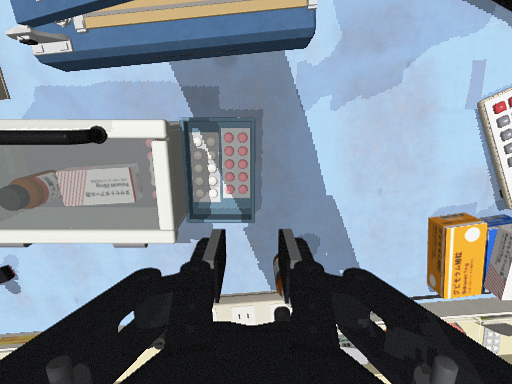

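The picture shows the tray at (218,170), flush against the box's left side, both strips in it. The handle bar is at (50,135). Before moving over, I check the stapler's clearance and the bar's position.

Run:
```python
from h import *
for n in("top","scene"):
    z=np.load(n+"0.npz"); W=world(n,z["d"]); x,y,h=np.moveaxis(W,-1,0)
    m=(x>.3)&(x<.47)&(y>-.2)&(y<.35)&(h>.05)
    for a,b in((-.1,-.08),(-.08,-.03),(-.03,.05),(.05,.12),(.12,.2)):
        k=m&(y>a)&(y<b)
        if k.sum(): print(n,a,b,"maxx",np.percentile(x[k],99).round(3),"h",np.percentile(h[k],[50,99]).round(3))
W=np.load("cw.npz")["W"];x,y,h=np.moveaxis(W,-1,0)
m=(h>.128)&(h<.155)&(x>.47)&(x<.55)&(y<.1); q=fit(W,m,.128,.155,"bar"); 
z=np.load("ct.npz"); W=world("top",z["d"]);x,y,h=np.moveaxis(W,-1,0)
fit(W,(x>.47)&(x<.55)&(abs(y)<.1),.125,.155,"bar top")
```

```text
top -0.1 -0.08 maxx 0.457 h [0.171 0.18 ]
top -0.03 0.05 maxx 0.425 h [1.369 1.369]
top 0.05 0.12 maxx 0.427 h [0.057 0.125]
top 0.12 0.2 maxx 0.428 h [0.057 0.15 ]
scene -0.1 -0.08 maxx 0.456 h [0.175 0.179]
scene -0.03 0.05 maxx 0.415 h [0.086 0.103]
scene 0.05 0.12 maxx 0.408 h [0.06  0.125]
scene 0.12 0.2 maxx 0.419 h [0.058 0.15 ]
bar 1321 [509.8  95.7] [243.4  17.3] 88.52 z 0.1411
bar top 180 [503.8  13.6] [116.    9.6] 84.66 z 0.1425
```

```bash
python3 -m crank '[{"x":-3,"y":-10,"z":0,"turn":-0.1},{"x":-8,"y":-25,"z":0,"turn":-0.22},{"x":-14,"y":-42,"z":0,"turn":-0.35},{"x":-21,"y":-60,"z":0,"turn":-0.48},{"x":-28,"y":-78,"z":0,"turn":-0.62},{"x":-35,"y":-96,"z":0,"turn":-0.76},{"x":-42,"y":-114,"z":0,"turn":-0.9},{"x":-49,"y":-132,"z":0,"turn":-1.04},{"x":-56,"y":-150,"z":0,"turn":-1.18},{"x":-62,"y":-166,"z":0,"turn":-1.31},{"x":-67,"y":-180,"z":0,"turn":-1.43},{"x":-70,"y":-189,"z":0,"turn":-1.52},{"x":-72,"y":-193,"z":0,"turn":-1.571},{"x":-72,"y":-193,"z":0,"turn":-1.571},{"x":-72,"y":-193,"z":-30,"turn":-1.571},{"x":-72,"y":-193,"z":-40,"turn":-1.571},{"x":-72,"y":-193,"z":-40,"turn":-1.571},{"x":-72,"y":-193,"z":-40,"turn":-1.571}]' 50 40
python3 - <<'E'
from h import *
p,d=cams.get_image("wrist"); W=world("wrist",d); cv2.imwrite("pics/d.png",p[:,:,::-1]); x,y,h=np.moveaxis(W,-1,0)
for a in range(-60,100,20):
    m=(h>.136)&(h<.155)&(x>.47)&(x<.55)&(y*1000>a)&(y*1000<a+20)&(abs(x-.505)<.025)
    if m.sum()>10: print(a,m.sum(),np.percentile(x[m],[2,50,98]).round(4),np.percentile(h[m],90).round(4))
E
```

```text
clock: 11.4
tool_pos: [0.5046, 0.0171, 0.2117]
orientation: [[0.088, 0.996, -0.0], [0.996, -0.088, 0.0], [0.0, -0.0, -1.0]]
contact_force: [-0.2, 0.3, 0.1]
opening: 0.0504
grip_force: 0.0
-40 136 [0.4956 0.5011 0.5066] 0.1439
-20 364 [0.4965 0.5022 0.5083] 0.1441
0 398 [0.4985 0.5043 0.5102] 0.1442
20 426 [0.5003 0.506  0.5117] 0.1443
40 462 [0.5022 0.5079 0.514 ] 0.1443
60 323 [0.5038 0.5093 0.5147] 0.1438
```

View pics/d.png

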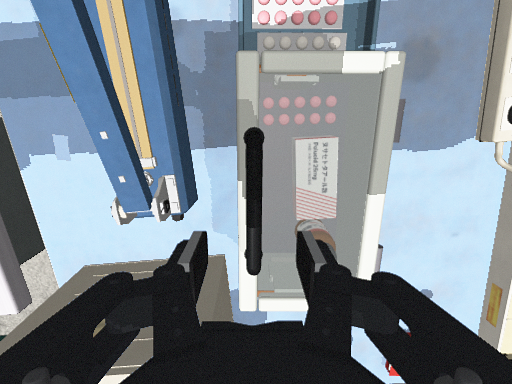

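The bar (column 254, rows 130–270) lies between the fingers, and TCP x matches it within 1 mm. I descend and close.

```bash
python3 -m crank '[{"x":0.5,"y":0,"z":-15,"turn":0},{"x":0.5,"y":0,"z":-30,"turn":0},{"x":0.5,"y":0,"z":-45,"turn":0},{"x":0.5,"y":0,"z":-58,"turn":0},{"x":0.5,"y":0,"z":-65,"turn":0},{"x":0.5,"y":0,"z":-68,"turn":0},{"x":0.5,"y":0,"z":-68,"turn":0},{"x":0.5,"y":0,"z":-68,"turn":0}]' 50 80 && python3 -m crank '[{"x":0,"y":0,"z":0,"turn":0},{"x":0,"y":0,"z":0,"turn":0},{"x":0,"y":0,"z":0,"turn":0},{"x":0,"y":0,"z":0,"turn":0},{"x":0,"y":0,"z":0,"turn":0},{"x":0,"y":0,"z":0,"turn":0},{"x":0,"y":0,"z":0,"turn":0},{"x":0,"y":0,"z":0,"turn":0}]' 0 80
```

```text
clock: 12.25
tool_pos: [0.5052, 0.0169, 0.1438]
orientation: [[0.089, 0.996, 0.001], [0.996, -0.089, 0.0], [0.0, 0.001, -1.0]]
contact_force: [0.0, 0.2, 0.0]
opening: 0.0501
grip_force: 0.0
clock: 13.05
tool_pos: [0.5058, 0.0168, 0.1439]
orientation: [[0.089, 0.996, 0.003], [0.996, -0.089, -0.0], [0.0, 0.003, -1.0]]
contact_force: [7.5, -0.0, -0.3]
opening: 0.0096
grip_force: 78.0
```

```bash
python3 -m crank '[{"x":0.8,"y":0,"z":0.5,"turn":0},{"x":1,"y":0,"z":1,"turn":0},{"x":1,"y":0,"z":1.5,"turn":0},{"x":1.2,"y":0,"z":2,"turn":0},{"x":1.5,"y":0,"z":2.5,"turn":0},{"x":1.5,"y":0,"z":3,"turn":0},{"x":1.8,"y":0,"z":3.5,"turn":0},{"x":2,"y":0,"z":4,"turn":0},{"x":2,"y":0,"z":4,"turn":0}]'
```

```text
clock: 13.95
tool_pos: [0.5065, 0.0168, 0.146]
orientation: [[0.089, 0.996, -0.002], [0.996, -0.089, -0.0], [-0.0, -0.002, -1.0]]
contact_force: [5.9, -1.7, -14.6]
opening: 0.0093
grip_force: 77.8
```

```bash
python3 -m crank '[{"x":0.2,"y":0,"z":0.5,"turn":0},{"x":0.4,"y":0,"z":1,"turn":0},{"x":0.6,"y":0,"z":1.5,"turn":0},{"x":0.8,"y":0,"z":2,"turn":0},{"x":1,"y":0,"z":2.5,"turn":0},{"x":1.2,"y":-0.1,"z":3,"turn":0},{"x":1.4,"y":-0.1,"z":3.5,"turn":0},{"x":1.6,"y":-0.1,"z":4,"turn":0},{"x":1.6,"y":-0.1,"z":4,"turn":0},{"x":1.6,"y":-0.1,"z":4,"turn":0}]'
```

```text
clock: 14.95
tool_pos: [0.508, 0.0167, 0.15]
orientation: [[0.089, 0.996, -0.002], [0.996, -0.089, -0.0], [-0.0, -0.002, -1.0]]
contact_force: [4.9, -2.8, -13.9]
opening: 0.0096
grip_force: 78.6
```

```bash
python3 -m crank '[{"x":0.5,"y":0,"z":1,"turn":0},{"x":1,"y":-0.1,"z":2,"turn":0},{"x":1.5,"y":-0.1,"z":3,"turn":0},{"x":2,"y":-0.2,"z":4,"turn":0},{"x":2.5,"y":-0.2,"z":5,"turn":0},{"x":3,"y":-0.3,"z":6,"turn":0},{"x":3.5,"y":-0.3,"z":7,"turn":0},{"x":3.5,"y":-0.3,"z":7,"turn":0},{"x":3.5,"y":-0.3,"z":7,"turn":0}]'
cat > lid.py <<'E'
from h import *
t=np.radians(-5.1); C=np.array([.5568,.0150])
for n in("top","scene"):
    p,d=cams.get_image(n); W=world(n,d); w0=world(n,np.load(n+"0.npz")["d"])
    def f(W):
        D=W[...,:2]-C; a=D[...,0]*np.cos(t)+D[...,1]*np.sin(t); b=-D[...,0]*np.sin(t)+D[...,1]*np.cos(t); h=W[...,2]
        m=(abs(b)<.112)&(abs(b)>.06)&(a<.05)&(a>-.07)&(h>.095)&(h<.16); return a[m],h[m]
    for w,s in((w0,"before"),(W,"now")):
        a,h=f(w); 
        if len(a)>50:
            l=cv2.fitLine(np.c_[a,h].astype(np.float32)*1000,cv2.DIST_HUBER,0,.01,.01).ravel(); print(n,s,len(a),"slope rad",-np.arctan(l[1]/l[0]),"front h",np.percentile(h[a<-.05],50) if (a<-.05).any() else None)
E
python3 lid.py
```

```text
clock: 15.85
tool_pos: [0.5121, 0.0163, 0.1592]
orientation: [[0.089, 0.996, 0.0], [0.996, -0.089, -0.0], [-0.0, 0.0, -1.0]]
contact_force: [-5.8, -4.0, -2.5]
opening: 0.0097
grip_force: 78.6
top before 1480 slope rad 0.012671326 front h 0.10713038273454945
top now 296 slope rad 0.13737422 front h 0.12170163143004942
scene before 747 slope rad 0.009480656 front h 0.10828860578096244
scene now 536 slope rad 0.12628606 front h 0.12241005320953258
```

```bash
python3 -m crank '[{"x":0,"y":0,"z":0.7,"turn":0},{"x":0.3,"y":0,"z":1.7,"turn":0},{"x":0.8,"y":0,"z":2.7,"turn":0},{"x":1.3,"y":0,"z":3.7,"turn":0},{"x":1.8,"y":0,"z":4.7,"turn":0},{"x":2.3,"y":0,"z":5.7,"turn":0},{"x":2.7,"y":0,"z":6.4,"turn":0},{"x":2.7,"y":0,"z":6.6,"turn":0},{"x":2.7,"y":0,"z":6.6,"turn":0},{"x":2.7,"y":0,"z":6.6,"turn":0}]'; python3 lid.py; python3 look.py e
```

```text
clock: 16.95
tool_pos: [0.515, 0.0161, 0.1652]
orientation: [[0.089, 0.996, 0.001], [0.996, -0.089, -0.001], [-0.001, 0.001, -1.0]]
contact_force: [-0.3, -7.5, -8.0]
opening: 0.0093
grip_force: 78.1
top before 1480 slope rad 0.012671326 front h 0.10713038273454945
top now 292 slope rad 0.18448931 front h 0.12964936381726044
scene before 747 slope rad 0.009480656 front h 0.10828860578096244
scene now 571 slope rad 0.18621445 front h 0.12930670751655782
top rim 26 [545.9 210.5] [ 3.2 37.7] 83.31 z 0.0131
wrist rim 253 [586.4 132.6] [157.6  21.1] 25.99 z 0.0258
```

View pics/ew.png

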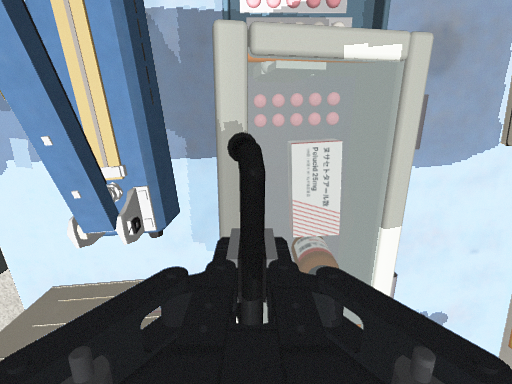

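The lid is ajar at about 0.18 rad and held firmly by the bar at (252,250). I make a small correction upward and ease the side load.

```bash
python3 -m crank '[{"x":0.2,"y":-0.3,"z":0.3,"turn":0},{"x":0.3,"y":-0.6,"z":0.6,"turn":0},{"x":0.3,"y":-0.6,"z":0.7,"turn":0},{"x":0.3,"y":-0.6,"z":0.7,"turn":0},{"x":0.3,"y":-0.6,"z":0.7,"turn":0},{"x":0.3,"y":-0.6,"z":0.7,"turn":0},{"x":0.3,"y":-0.6,"z":0.7,"turn":0},{"x":0.3,"y":-0.6,"z":0.7,"turn":0},{"x":0.3,"y":-0.6,"z":0.7,"turn":0},{"x":0.3,"y":-0.6,"z":0.7,"turn":0}]'; python3 lid.py
python3 - <<'E'
from h import *
p,d=cams.get_image("scene"); cv2.imwrite("pics/f.png",cv2.resize(p[120:290,110:320,::-1],None,fx=3,fy=3))
E
```

```text
clock: 18.15
tool_pos: [0.5152, 0.016, 0.1657]
orientation: [[0.089, 0.996, 0.001], [0.996, -0.089, 0.0], [0.0, 0.001, -1.0]]
contact_force: [7.2, -0.4, -9.5]
opening: 0.0094
grip_force: 78.0
top before 1480 slope rad 0.012671326 front h 0.10713038273454945
top now 293 slope rad 0.19114915 front h 0.1288520053084622
scene before 747 slope rad 0.009480656 front h 0.10828860578096244
scene now 588 slope rad 0.19184949 front h 0.129435969360444
```

View pics/f.png

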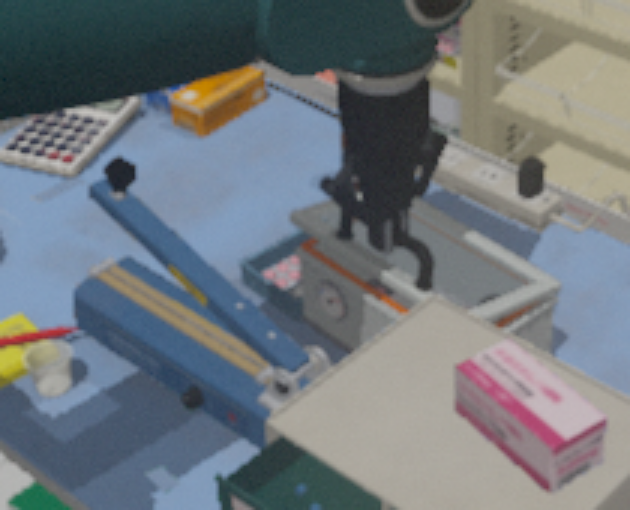

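The scene crop shows the lid ajar at (370,265) with the orange gasket showing, and the tray beside the box at (275,270). The lid is held at about 0.185 rad, roughly 24–25 mm at the front edge, so I hand in.

```bash
python3 -c "
from rig import arm;print(arm.finish_job())"
```

```text
the job is handed in; nothing more can be done
None
```

The job is handed in at about 18 s: the tray, with both strips in it, is flush and centred to about 1 mm on the box's left side, and the gripper is holding the lid about 24–25 mm ajar at the front edge.

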